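# Centre the jar on the magnetic stirrer and click its speed dial up to the long mark

### The arm

A 6-joint arm with a two-finger parallel gripper is mounted at the origin on the work surface. World frame = base frame: x ahead of the robot, y to its left, z up, the work surface at z = 0. Lengths are in m, angles in rad, forces in N, time in s.
With the tool pointing down it reaches from about 0.35 to 0.85 m from the base axis. Payload 8.1 kg.
Tool frame: the origin (TCP) lies on the centre line of the jaws, within the pads' length; the fingertips stand 19 mm ahead of it and the grasp point (between the pads) is the TCP (robot.tips_ahead is the distance from the TCP to the fingertips, in m); y points along the fingers, z is the direction in which the jaws open and shut, and the axes are right-handed (so a half turn about y gives the same grasp; the last joint's range is limited). The gripper opens to 93 mm and grips with 3 to 60 N. Pads are 15 mm wide; open, the fingers measure 128 mm over their backs; the gripper's body (75 mm by 188 mm) begins 65 mm behind the grasp point.
Start: joints at [1.137, 0.13, 1.488, -0, 1.523, -0.085], TCP at [0.205, 0.564, 0.238] pointing down, gripper open.
Joint ranges: [-2.96, 2.96], [-0.89, 2.26], [0.02, 2.5], [-1.34, 4.48], [0, 2.73], [-2.66, 2.66]. Speed limits (rad/s): [2.39, 2.39, 2.79, 3.14, 3.14, 3.14].

### API

Orientations are given as a rotation vector (axis times angle).
In Python, from plant import robot, imaging, models gives the robot as it stands.
- The arm moves only by the tool carry_out, never from a script. Its argument "motion" is one flat list of numbers, 7 for each row, row after row: the shift along the tool's x, y, z in m, then the turn, a rotation vector about the tool's x, y, z in degrees, then the opening, from -1 (shut) to 1 (fully open). A call has exactly 5 rows; each row shifts and turns the pose as measured when the row begins, along the tool's axes as they then stand; what a row does not reach is not made up. A row lasts 1/10 s, in which the tool goes at most 50 mm and 8.59 degrees, less where a joint would pass 70% of its speed; a pose out of reach is approached as far as the arm can. A call is refused whole if a number of a shift passes 0.05 or a number of a turn 8.59, either way. A call with a gripper value outside its range is refused whole. The fingers move at their own pace and stop on an object; "squeeze" is the grip in N (left out, the last holds). Time passes only in rows, so rows that do not move let the fingers close, or fill a call up. It gives the time, the measured TCP pose, the force and the opening at its end, in the units of the state.
- robot.read_state(): the state, without advancing time (a new reading comes with each control period).
- imaging.read_camera(name): name is "scene" or "top" or "wrist"; returns the picture (400x640x3 uint8, blue, green, red); there is no depth.
- imaging.camera_model(name): a dict with "K" (3x3 intrinsics, pixels), "position" and "orientation" of the camera in the world. Camera axes: x right, y down, z forward; pixel columns grow to the right and rows downward; lengths in m; the calibration is good to about 2 mm. A picture is of the moment at which its call begins: read the wrist's pose just before it. camera_model takes no time and is no camera call; for the wrist camera it gives the pose at the moment of the call.
- robot.close_job(): hands the job in, once; it reports no verdict.
Trained networks look in the newest picture that a camera, given by its name, has taken for a name from the list of things; names that differ only in an ending like _2 or _b are one class to them, and where a whole thing is asked for, a point or a joint stands for the part that bears it (a point fixed in the world has none). Each returns a list of dicts, best first, with "confidence" (0 to 1); they miss things now and then, are a little off and sometimes report something else, mostly with a low value. They report only what shows in the picture. A call takes as long as a camera call. They do not tell look-alikes from the thing itself.
- models.outline_of(camera, thing): "pixels" (400x640 bool, what is visible of it) and "pixel" ([column, row] in pixels, amid what is visible of it).
The state is a dict: "t": time; "q": joint angles; "dq": joint speeds; "joint_torque": joint torques, N m; "tool_pos": TCP position; "orientation": TCP orientation; "force": force on the tool from outside, world axes, zero at the start; "wrist_torque": the same for the moment, N m; "opening": finger opening in m.
Only numpy, scipy, OpenCV 4.12 (cv2) and the standard library are available. Lean on these libraries where they do the work, as an engineer would, in place of code of your own. Each camera call takes 0.05 s, during which the arm holds its last target.

### The job

Get the magnetic stirrer ready for its run: gently push the amber jar along the plate, without lifting it or tipping it over, until it stands inside the ring printed on the middle of the plate, and with a fingertip pressed on the stirrer's flat knurled dial turn the dial clockwise until it clicks in with its white pointer line on the long mark. Leave the other labware around the stirrer where it stands.

Things in the scene. Friction and masses are not known exactly. Their poses are not given: they have to be found in the camera images.
- stirrer: White magnetic stirrer, fixed on the bench, 300 mm (its x) by 175 mm. Origin: centre of its underside, on the bench; x runs from the dial end to the plate end, z up. Deck 60 mm above the bench. White square plate 160 x 160 mm, its top at 70 mm, centred at x = +58 mm. Dial axis vertical at x = -90 mm, in a black collar 82 mm across whose top is at 66 mm.
- plate_center (a point): Middle of the plate's top face (70 mm above the bench), the centre of a thin grey printed ring of 90 mm diameter. Axes as the stirrer's.
- dial_center (a point): Centre of the dial's flat top, on its vertical axis, 69.5 mm above the bench; turns with it. Dark dial 66 mm across, flat face 57 mm across, knurled sloping edge, only 3.5 mm above the collar: too low to grip; press on the face 15 to 22 mm off the axis and sweep round. Sprung: it sinks 1 mm per 2.4 N of press, to a stop at 2.5 mm (6 N). Fingertip friction at least 0.4.
- dial_pointer (a point): Outer end of the white pointer line on the dial's top face, 28 mm from the axis. It turns with the dial.
- long_mark (a point): Inner end of the long mark on the deck, 44 mm from the dial's axis, straight towards the plate (stirrer +x), 60 mm above the bench. It is the sixth, longest and broadest of eleven dark marks set round the collar every 30 degrees.
- dial (a joint): Dial angle in rad, growing clockwise seen from above, 0 to 5.236; 11 click positions every 0.5236 rad (30 degrees). At 2.618 the pointer is on the long mark. It starts one, two or three clicks short of it (about 2.09, 1.57 or 1.05). Past halfway it snaps on to the next position; about 0.02 N m turns it over a click. It stays in its click position when let go.
- jar: Squat amber screw jar, black cap, closed, 68 mm diameter, 70 mm tall, 0.18 to 0.35 kg, loose on the plate, 24 to 47 mm off the plate's middle towards the end away from the dial. Origin: centre of its underside. It slides under a push of about 1 to 3 N; push it low, 10 to 30 mm above the plate.
- beaker: Bystander: empty glass beaker, 68 mm across the rim, 90 mm tall, on the bench beyond the plate end of the stirrer. Origin: centre of its underside.
- tube_rack: Bystander: white test-tube rack, 200 mm (its x) by 62 mm, 92 mm tall with its tubes, on the bench along the stirrer's far side. Origin: centre of its underside.
- reagent_bottle: Bystander: small amber bottle, 52 mm diameter, 105 mm tall, on the bench beyond the dial end of the stirrer. Origin: centre of its underside.
Not all that is in view belongs to the job. What is shaped like the jar but green or yellow is not meant.

How it is judged:
By the outcome, as a careful person would: the job done as asked, in the order asked, and still so for the second after the job is handed in, with the robot touching nothing.
It also fails if it takes over 61 s, if anything falls off the work surface, if the arm or the gripper's body presses on something with over 40 N, if the wrist force passes 120 N, or if a joint passes its speed limit or range.

## Working session

There is one attempt and no reset: what is moved stays moved. The work goes in short steps, Python scripts to look and compute and a tool call to move; the robot and the scene stay as the last step left them, time stands still between calls to the robot, and variables do not carry over. Pictures are saved under pics/ and viewed, and the job is handed in when it is done.

Besides the shell and the picture viewer there is one more tool, called as a command line: name --argument value ..., lists and objects as JSON in quotes. carry_out: Moves the arm, as the interface text tells. Its arguments: {"type":"object","properties":{"motion":{"type":"array","items":{"type":"number"}},"squeeze":{"type":"number"}},"required":["motion"]}

```bash
mkdir -p pics; cat > h.py <<'E'
import numpy as np, cv2
from scipy.spatial.transform import Rotation as R
from plant import robot, imaging, models
def Rm(o):
    o=np.array(o,float)
    return o if o.shape==(3,3) else (R.from_rotvec(o).as_matrix() if o.size==3 else R.from_quat(o).as_matrix())
def ray(m,p,z):
    d=Rm(m['orientation'])@np.linalg.inv(m['K'])@np.array([p[0],p[1],1.])
    c=np.array(m['position']); return c+d*(z-c[2])/d[2]
def proj(m,P):
    q=np.array(m['K'])@(Rm(m['orientation']).T@(np.array(P)-np.array(m['position']))); return q[:2]/q[2]
E
python3 - <<'E'
from h import *
s=robot.read_state(); print(s['t'],s['tool_pos'],s['orientation'],s['opening'],s['force'])
for c in ['scene','top','wrist']:
    m=imaging.camera_model(c); print(c,m)
    cv2.imwrite(f'pics/{c}0.png',imaging.read_camera(c))
print(robot.read_state()['t'])
E
```

```text
0.0 [0.20481674 0.56338755 0.23658736] [-1.55520841  0.27412651 -0.2733806 ] 0.09299168149140136 [-0.82188773  0.28591668  0.4415192 ]
scene {'K': array([[477.76565548,   0.        , 320.47505989],
       [  0.        , 477.76565548, 209.73993637],
       [  0.        ,   0.        ,   1.        ]]), 'position': array([ 1.31976668, -0.29740583,  0.60607753]), 'orientation': array([-1.90218969, -1.18447389,  0.65183705])}
top {'K': array([[379.40366402,   0.        , 323.44610428],
       [  0.        , 379.40366402, 200.69172294],
       [  0.        ,   0.        ,   1.        ]]), 'position': array([0.47762325, 0.03990613, 0.85991419]), 'orientation': array([-2.17167494,  2.14603854, -0.16861101])}
wrist {'K': array([[335.63884926,   0.        , 317.39998297],
       [  0.        , 335.63884926, 205.31276707],
       [  0.        ,   0.        ,   1.        ]]), 'position': array([0.13159747, 0.58994736, 0.38417609]), 'orientation': array([2.37127596, 1.66296919, 0.2387631 ])}
0.15
```

View pics/top0.png

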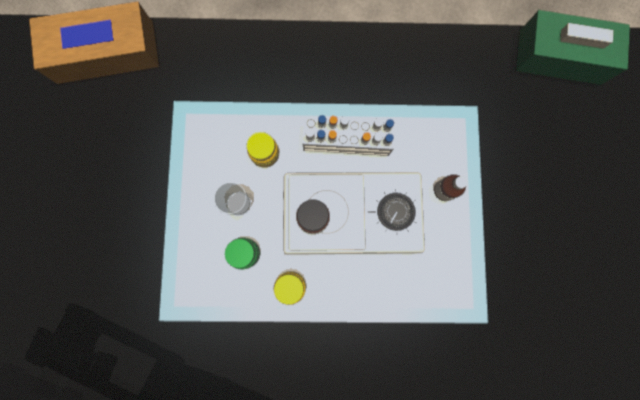

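View pics/scene0.png

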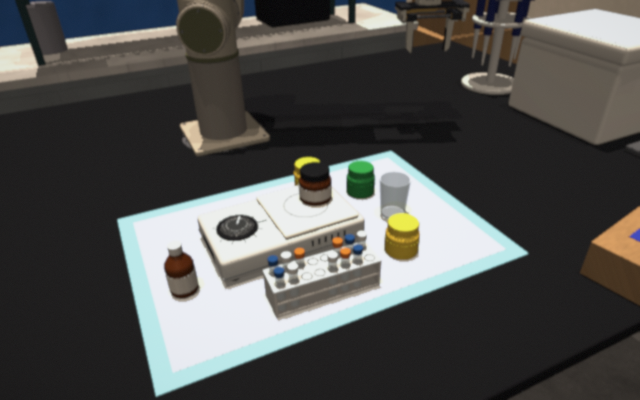

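The top view shows the stirrer at about (355,213), with the plate to the left and the dial at (396,211). Of the jar-shaped things, (262,148) and (289,289) are yellow, (239,254) is green, and (313,216) stands on the plate with a black cap. In the scene view that last one is amber at (315,183), so it is the jar. I'll confirm it in a crop and measure.

```bash
python3 - <<'E'
from h import *
t=cv2.imread('pics/top0.png'); s=cv2.imread('pics/scene0.png')
a=cv2.resize(t[160:265,275:435],(800,525),interpolation=cv2.INTER_CUBIC)
cv2.imwrite('pics/top0c.png',a)
cv2.imwrite('pics/scene0c.png',cv2.resize(s[150:270,190:370],(780,520),interpolation=cv2.INTER_CUBIC))
m=imaging.camera_model('top')
for n,z in [('jar',.07+.07),('stirrer',.06),('dial',.0695),('dial_pointer',.0695),('long_mark',.06),('plate_center',.07),('beaker',.09),('tube_rack',.09),('reagent_bottle',.1)]:
    for r in models.outline_of('top',n)[:2]:
        p=r['pixels']; ys,xs=np.nonzero(p)
        print(n,round(r['confidence'],2),np.round(r['pixel'],1),p.sum(),xs.min(),xs.max(),ys.min(),ys.max(),ray(m,r['pixel'],z).round(4))
        if n in('stirrer','dial','jar') : np.save(f'{n}.npy',p)
print(robot.read_state()['t'])
E
```

```text
jar 0.98 [263.  148.3] 880 245 278 133 166 [0.6786 0.1457 0.14  ]
jar 0.71 [242.8 253. ] 842 225 258 238 268 [0.4763 0.1769 0.14  ]
stirrer 0.79 [359.3 212.1] 10274 283 424 171 254 [ 0.5648 -0.0509  0.06  ]
dial 0.87 [398.9 209.5] 725 381 411 196 226 [ 0.5703 -0.1334  0.0695]
dial_pointer 0.66 [397.3 216.1] 805 381 412 195 226 [ 0.5563 -0.1297  0.0695]
dial_pointer 0.28 [348.6 134.8] 3179 303 394 115 155 [ 0.7312 -0.0271  0.0695]
long_mark 0.84 [360.9 213.1] 10508 283 424 171 254 [ 0.5627 -0.0543  0.06  ]
plate_center 0.6 [357.4 212.8] 10499 282 424 171 254 [ 0.5622 -0.0458  0.07  ]
beaker 0.88 [231.5 198.9] 943 214 250 182 214 [0.5853 0.2137 0.09  ]
tube_rack 0.92 [349.5 136.5] 3139 303 394 115 155 [ 0.7209 -0.0272  0.09  ]
reagent_bottle 0.74 [447.  185.5] 677 434 466 175 200 [ 0.6174 -0.2263  0.1   ]
reagent_bottle 0.37 [230.3 199.2] 963 214 250 182 214 [0.5832 0.2139 0.1   ]
0.6
```

View pics/top0c.png

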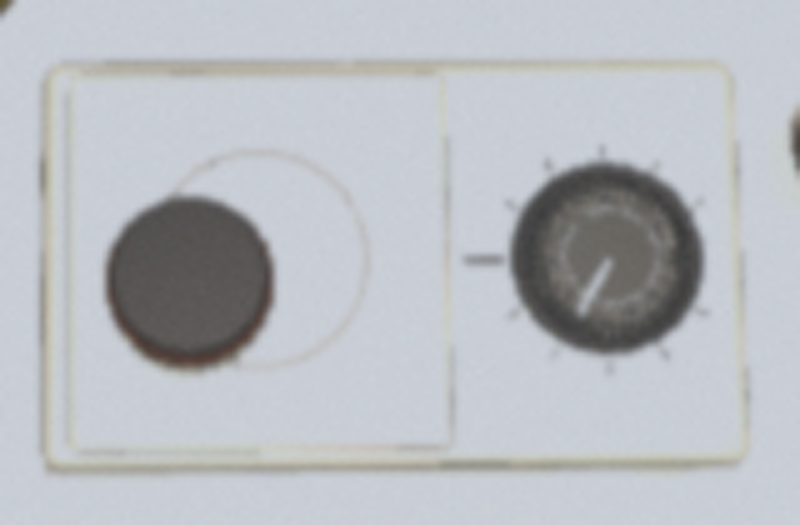

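View pics/scene0c.png

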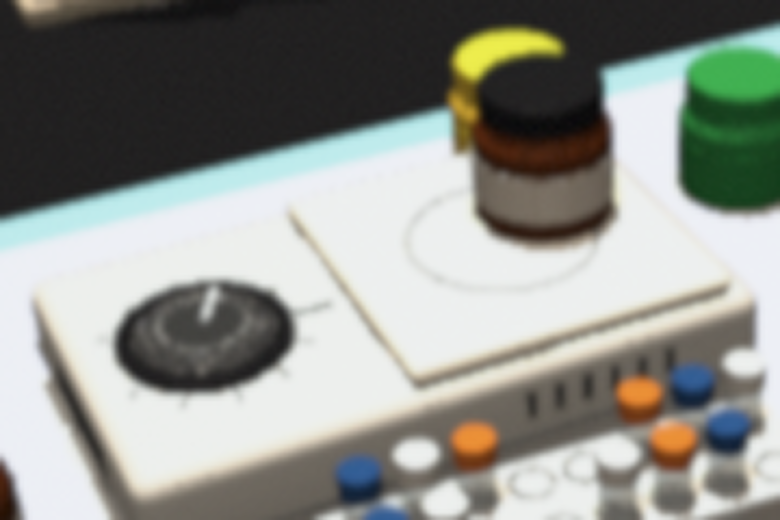

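The crop confirms it: the jar's body is amber with a black cap and stands on the plate. The pointer sits about 66° anticlockwise of the long mark, which means two clicks short (1.57).

```bash
python3 - <<'E'
from h import *
from scipy.optimize import least_squares
m=imaging.camera_model('top')
f=lambda x,y:(275+(x+.5)/5-.5,160+(y+.5)/5-.5)
ring=ray(m,f(260,260),.07); dial=ray(m,f(607,258),.067); mark=ray(m,f(503,260),.06)
print('ring',ring,'dial',dial,np.linalg.norm((ring-dial)[:2]),'mark',mark)
d=ring-dial; print('yaw',np.degrees(np.arctan2(d[1],d[0])))
print('jar top',ray(m,f(190,275),.14), 'jar dia check',np.linalg.norm(ray(m,f(107,275),.14)-ray(m,f(272,275),.14)))
pt=ray(m,f(583,313),.0695);dc=ray(m,f(607,258),.0695);v=pt-dc;print('pointer ang',np.degrees(np.arctan2(v[1],v[0])),np.linalg.norm(v))
ms=imaging.camera_model('scene')
g=lambda x,y:(190+(x+.5)/(780/180)-.5,150+(y+.5)/(520/120)-.5)
print('scene jar top',ray(ms,g(542,85),.14),'dial',ray(ms,g(207,335),.067),'ring ctr',ray(ms,g(501,240),.07))
s=robot.read_state(); print(Rm(s['orientation']).round(3)); mw=imaging.camera_model('wrist');print(Rm(s['orientation']).T@(mw['position']-s['tool_pos']),(Rm(s['orientation']).T@Rm(mw['orientation'])).round(3))
E
```

```text
ring [0.56386267 0.01884827 0.07      ] dial [ 0.56689254 -0.12769531  0.067     ] 0.14657490245782825 mark [ 0.56626246 -0.08476991  0.06      ]
yaw 91.18445552104845
jar top [0.55013617 0.04733949 0.14      ] jar dia check 0.06284570675241527
pointer ang 155.83408937466237 0.025541058491315296
scene jar top [0.55731801 0.04617598 0.14      ] dial [ 0.57508495 -0.12855334  0.067     ] ring ctr [0.56908479 0.01745192 0.07      ]
[[ 0.94   0.     0.342]
 [-0.342  0.     0.94 ]
 [-0.    -1.     0.   ]]
[-0.07791217 -0.14743549 -0.0003655 ] [[-0.001  0.959  0.283]
 [-0.    -0.283  0.959]
 [ 1.     0.001  0.001]]
```

carry_out --motion '[0.038,0,-0.027,0,0,0,-0.2,0.038,0,-0.027,0,0,0,-0.2,0.038,0,-0.027,0,0,0,-0.2,0.038,0,-0.027,0,0,0,-0.2,0.038,0,-0.027,0,0,0,-0.2]' --squeeze 10

```text
t: 1.1
tool_pos: [0.3379, 0.3705, 0.2367]
orientation: [-1.553, 0.266, -0.265]
force: [0.3, 0.0, -0.7]
opening: 0.0575
```

carry_out --motion '[0.038,0,-0.027,0,0,0,-0.2,0.038,0,-0.027,0,0,0,-0.2,0.038,0,-0.027,0,0,0,-0.2,0.038,0,-0.027,0,0,0,-0.2,0.038,0,-0.027,0,0,0,-0.2]'

```text
t: 1.6
tool_pos: [0.4764, 0.1717, 0.2381]
orientation: [-1.551, 0.263, -0.267]
force: [0.2, 0.8, -0.5]
opening: 0.0375
```

carry_out --motion '[0,0,0,0,8.5,0,-0.2,0,0,0,0,8.5,0,-0.2,0,0,0,0,8.5,0,-0.2,0,0,0,0,8.5,0,-0.2,0,0,0,0,8.5,0,-0.2]'

```text
t: 2.1
tool_pos: [0.4805, 0.1638, 0.2386]
orientation: [-1.394, 0.846, -0.853]
force: [0.2, -0.4, 0.5]
opening: 0.0372
```

```bash
cat > look.py <<'E'
from h import *
import sys
def look(n):
    s=robot.read_state(); m=imaging.camera_model('wrist'); im=imaging.read_camera('wrist'); cv2.imwrite(f'pics/{n}.png',im)
    M=Rm(s['orientation']); print('t',round(s['t'],2),'pos',s['tool_pos'].round(4) if hasattr(s['tool_pos'],'round') else s['tool_pos'],'x-yaw',np.degrees(np.arctan2(M[1,0],M[0,0])).round(2),'ydown',M[:,1].round(3),'open',s['opening'],'F',np.round(s['force'],1))
    import pickle; pickle.dump((m,s),open(f'pics/{n}.pkl','wb')); return m,im
if __name__=='__main__': look(sys.argv[1])
E
python3 look.py w1
```

```text
t 2.1 pos [0.4805 0.1638 0.2386] x-yaw -62.61 ydown [ 0.006  0.002 -1.   ] open 0.037226556370108355 F [ 0.2 -0.4  0.5]
```

View pics/w1.png

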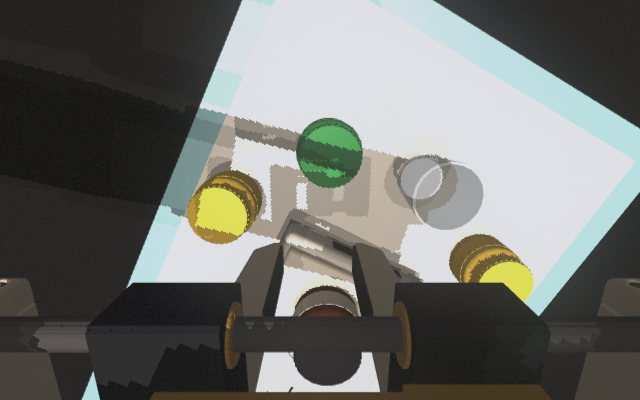

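The wrist view shows the jar at (328,345), seen between the fingers. The green jar is at (330,152), the beaker at (435,185) and the yellow jars at (225,205) and (490,265).

```bash
python3 - <<'E'
from h import *
import pickle
m,s=pickle.load(open('pics/w1.pkl','rb'))
print('cap ctr',ray(m,(328,351),.14)); 
for p in [(328,385)]: print('cap far edge',ray(m,p,.14))
t=imaging.camera_model('top')
for P in [(0.55,0.047,.14),(0.55,0.047,.07)]: print(proj(m,P))
M=Rm(s['orientation']); J=np.array([.552,.047,.07]); C=np.array([.565,.0185,.07])
d=C-J; print('dir',np.degrees(np.arctan2(d[1],d[0])),np.linalg.norm(d))
print('jar in tool', (M.T@(J-s['tool_pos'])).round(4),'ring in tool',(M.T@(C-s['tool_pos'])).round(4))
E
```

```text
cap ctr [0.54882521 0.05491312 0.14      ]
cap far edge [0.56616293 0.02225309 0.14      ]
[324.97623784 358.16472505]
[323.17354758 311.62018173]
dir -65.4803573118094 0.03132491021535413
jar in tool [0.1364 0.1688 0.0087] ring in tool [0.1677 0.1689 0.0072]
```

carry_out --motion '[0.035,0,0.008,0,3,0,-0.1,0.035,0,0.008,0,0,0,-0.1,0,0.04,0,0,0,0,-0.1,0,0.04,0,0,0,0,-0.1,0,0.03,0,0,0,0,-0.1]'

```text
t: 2.65
tool_pos: [0.5329, 0.1065, 0.1335]
orientation: [-1.368, 0.872, -0.898]
force: [-0.7, 0.3, -0.2]
opening: 0.0421
```

```bash
python3 look.py w2
```

```text
t 2.65 pos [0.5329 0.1065 0.1335] x-yaw -65.37 ydown [ 0.021  0.004 -1.   ] open 0.0420827855941473 F [-0.7  0.3 -0.2]
```

View pics/w2.png

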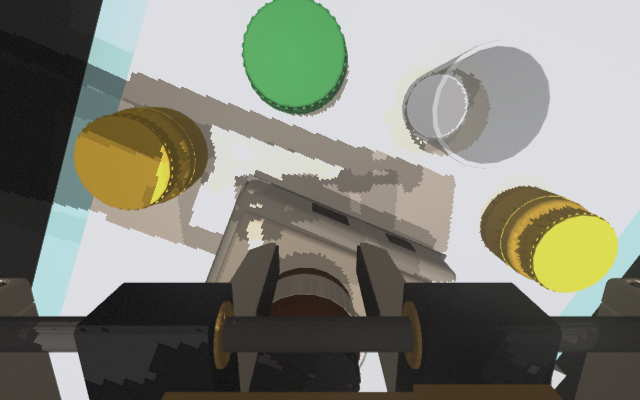

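carry_out --motion '[0,0.02,-0.001,-1.1,0,0,-0.1,0,0.01,0,0,0,0,-0.1,0.01,0,0,0,0,0,-0.1,0.008,0,0,0,0,0,-0.1,0,0,0,0,0,0,-0.1]'

```text
t: 3.2
tool_pos: [0.5376, 0.0884, 0.0993]
orientation: [-1.392, 0.881, -0.881]
force: [-0.4, 1.3, -0.5]
opening: 0.0417
```

```bash
python3 - <<'E'
from look import *
look('w3')
im=imaging.read_camera('scene');cv2.imwrite('pics/s3.png',cv2.resize(im[100:280,180:450],(780,520)))
E
```

```text
t 3.2 pos [0.5376 0.0884 0.0993] x-yaw -64.86 ydown [-0.004 -0.005 -1.   ] open 0.04167357611698536 F [-0.4  1.3 -0.5]
```

View pics/s3.png

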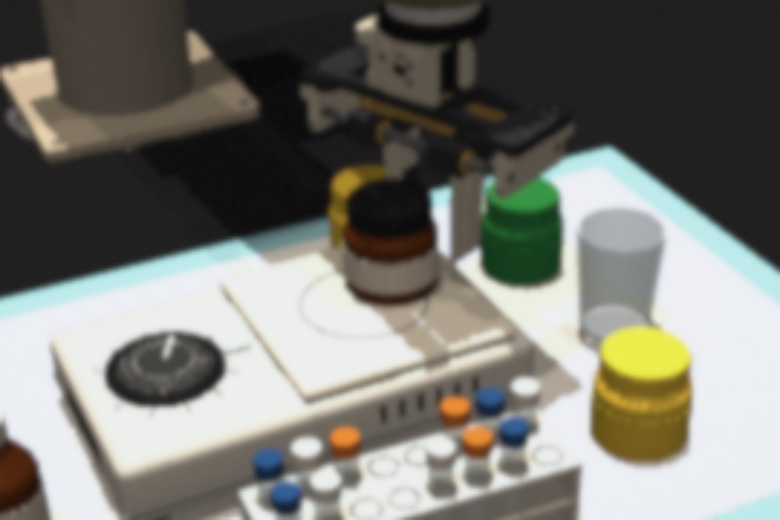

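View pics/w3.png

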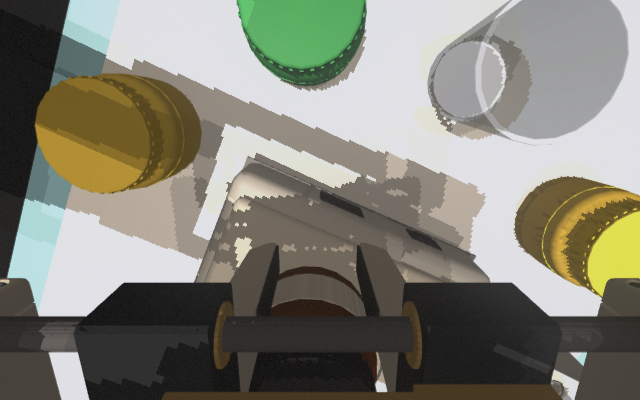

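Both views show the tips behind the jar, with the beaker and the green jar clear. I'll push gently.

carry_out --motion '[0.003,-0.004,0,0,0,0,-0.1,0.005,0,0,0,0,0,-0.1,0.004,0,0,0,0,0,-0.1,0.004,0,0,0,0,0,-0.1,0.004,0,0,0,0,0,-0.1]'

```text
t: 3.8
tool_pos: [0.5469, 0.0704, 0.1056]
orientation: [-1.39, 0.88, -0.881]
force: [-0.4, -0.7, -0.6]
opening: 0.0419
```

carry_out --motion '[0.004,0,0,0,0,0,-0.1,0.004,0,0,0,0,0,-0.1,0.004,0,0,0,0,0,-0.1,0.004,0,0,0,0,0,-0.1,0,0,0,0,0,0,-0.1]'

```text
t: 4.3
tool_pos: [0.5544, 0.0543, 0.1053]
orientation: [-1.39, 0.88, -0.881]
force: [-0.4, 0.3, 0.3]
opening: 0.0419
```

```bash
cat > both.py <<'E'
from look import *
n=sys.argv[1]
look('w'+n)
im=imaging.read_camera('scene');s=cv2.resize(im[140:270,190:385],(780,520),interpolation=cv2.INTER_CUBIC)
cv2.imwrite(f'pics/s{n}.png',s)
im=imaging.read_camera('top');cv2.imwrite(f'pics/t{n}.png',cv2.resize(im[160:265,275:435],(800,525),interpolation=cv2.INTER_CUBIC))
E
python3 both.py 4
```

```text
t 4.3 pos [0.5544 0.0543 0.1053] x-yaw -64.84 ydown [-0.002 -0.004 -1.   ] open 0.04191450622345768 F [-0.4  0.3  0.3]
```

View pics/s4.png

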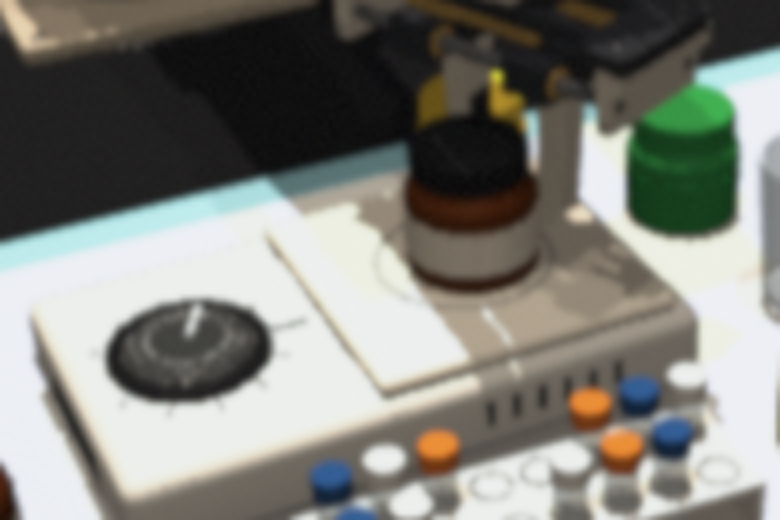

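View pics/t4.png

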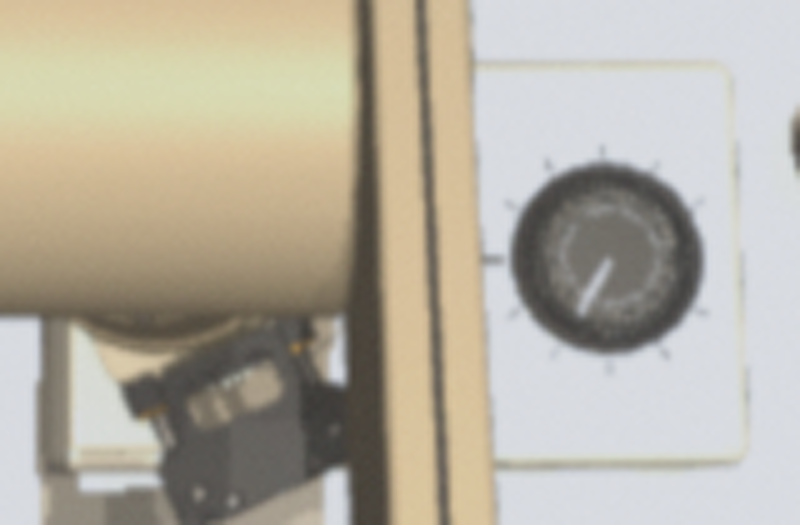

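The scene view shows the jar upright, with its base (405–540) nearly centred in the ring (373–552). About 5 mm more is needed.

carry_out --motion '[0.003,0,0,0,0,0,-0.1,0.002,0,0,0,0,0,-0.1,0,0,0,0,0,0,-0.1,-0.01,0,0,0,0,0,-0.1,-0.02,0,0,0,0,0,-0.1]'

```text
t: 4.95
tool_pos: [0.544, 0.0766, 0.1055]
orientation: [-1.389, 0.881, -0.883]
force: [0.3, 1.1, -0.3]
opening: 0.0418
```

carry_out --motion '[-0.03,0,0,0,0,0,-0.1,0,-0.04,0,0,0,0,-0.1,0,-0.045,0,0,0,0,-0.1,-0.02,-0.04,0,0,0,0,-0.1,-0.04,-0.02,0,0,0,0,-0.1]'

```text
t: 5.45
tool_pos: [0.5006, 0.1618, 0.2498]
orientation: [-1.395, 0.89, -0.879]
force: [0.9, -0.3, 0.1]
opening: 0.0417
```

```bash
python3 both.py 5
```

```text
t 5.45 pos [0.5006 0.1618 0.2498] x-yaw -65.1 ydown [-0.011 -0.006 -1.   ] open 0.04166357372453378 F [ 0.9 -0.3  0.1]
```

View pics/s5.png

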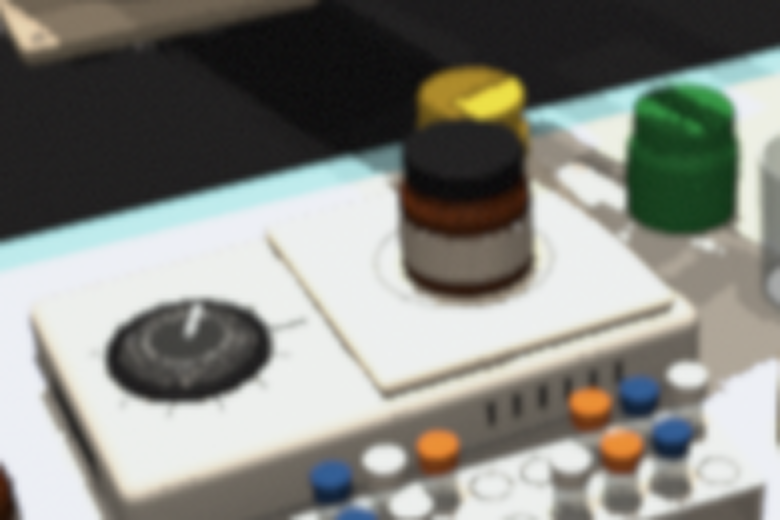

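View pics/t5.png

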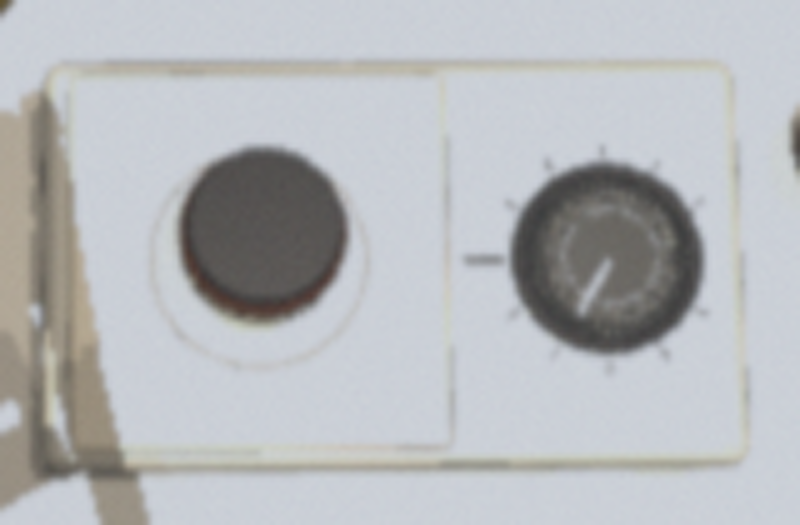

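View pics/w5.png

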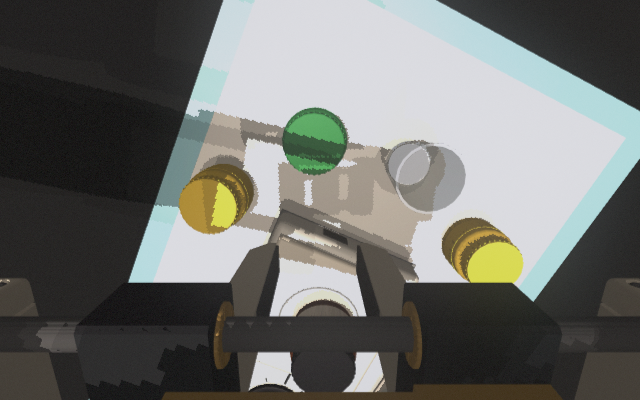

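```bash
python3 - <<'E'
from h import *
m=imaging.camera_model('top');ms=imaging.camera_model('scene')
f=lambda x,y:(275+(x+.5)/5-.5,160+(y+.5)/5-.5)
g=lambda x,y:(190+(x+.5)/4-.5,140+(y+.5)/4-.5)
c=ray(m,f(260,260),.07);cap=ray(m,f(264,225),.14);print('top',c,cap,cap-c)
a=np.linspace(0,2*np.pi,72)
t=cv2.imread('pics/t5.png');s=cv2.imread('pics/s5.png')
c2=ray(ms,g(463,258),.07);cap2=ray(ms,g(462,155),.14);print('scene',c2,cap2,cap2-c2)
def circ(im,mm,inv,c,r,z,col):
    P=[inv(proj(mm,[c[0]+r*np.cos(k),c[1]+r*np.sin(k),z])) for k in a]
    cv2.polylines(im,[np.int32(P)],True,col,1)
it=lambda p:((p[0]+.5-275)*5-.5,(p[1]+.5-160)*5-.5)
i2=lambda p:((p[0]+.5-190)*4-.5,(p[1]+.5-140)*4-.5)
circ(t,m,it,c,.045,.07,(0,0,255));circ(s,ms,i2,c2,.045,.07,(0,0,255))
for cc in (cap,): circ(t,m,it,cc,.034,.07,(0,200,0)); circ(t,m,it,cc,.034,.122,(255,0,0))
circ(s,ms,i2,cap2,.034,.07,(0,200,0))
cv2.imwrite('pics/ov.png',cv2.resize(np.vstack([t[60:480,:500],s[100:350,280:780]]),None,fx=.85,fy=.85))
E
```

```text
top [0.56386267 0.01884827 0.07      ] [0.56970734 0.01930976 0.14      ] [0.00584467 0.00046149 0.07      ]
scene [0.56625286 0.01904253 0.07      ] [0.58156479 0.0144002  0.14      ] [ 0.01531193 -0.00464233  0.07      ]
```

View pics/ov.png

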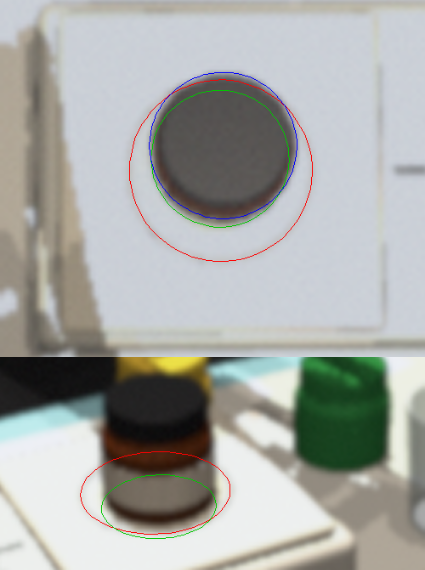

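Top view: the jar's base bottom edge is at row 322 and the ring spans 149–370. That puts the jar about 6–8 mm too far in +x, inside the ring but with little margin. I'll look from above and push it back from the far side.

carry_out --motion '[0.038,0,0.014,0,0,0,-0.1,0.038,0,0.014,0,0,0,-0.1,0.038,0,0.014,0,0,0,-0.1,0.038,0,0.014,0,0,0,-0.1,0.038,0,0.014,0,0,0,-0.1]'

```text
t: 6.1
tool_pos: [0.6442, 0.0212, 0.2413]
orientation: [-1.403, 0.884, -0.864]
force: [0.1, -0.6, -0.2]
opening: 0.042
```

carry_out --motion '[0,0,0,0,-8.2,0,-0.1,0,0,0,0,-8.2,0,-0.1,0,0,0,0,-8.2,0,-0.1,0,0,0,0,-8.2,0,-0.1,0,0,0,0,-8.2,0,-0.1]'

```text
t: 6.6
tool_pos: [0.6437, 0.011, 0.2285]
orientation: [-1.563, 0.332, -0.283]
force: [0.0, 0.4, -0.6]
opening: 0.042
```

carry_out --motion '[0,0,0,0,-8.2,0,-0.1,0,0,0,0,-8.2,0,-0.1,0,0,0,0,-8,0,-0.1,0,0,0,0,0,0,-0.1,0,0,0,0,0,0,-0.1]'

```text
t: 7.1
tool_pos: [0.6402, 0.0077, 0.2192]
orientation: [-1.578, -0.002, 0.075]
force: [-0.6, -0.6, 0.5]
opening: 0.0418
```

```bash
python3 look.py w6
```

```text
t 7.1 pos [0.6402 0.0077 0.2192] x-yaw 2.79 ydown [-0.046 -0.009 -0.999] open 0.04176565829630557 F [-0.6 -0.6  0.5]
```

View pics/w6.png

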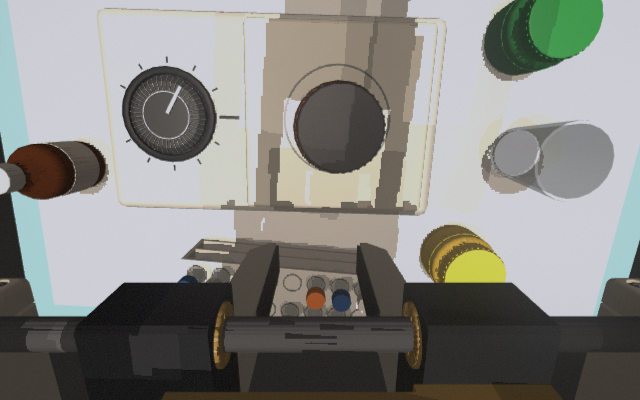

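Clear overhead view: dial at (169,114) with the pointer toward (178,88), long mark at (228,118), the jar's cap at (340,127), and the ring arc around it.

```bash
python3 - <<'E'
from h import *
import pickle
m,s=pickle.load(open('pics/w6.pkl','rb'))
im=cv2.imread('pics/w6.png')
cv2.imwrite('pics/w6c.png',cv2.resize(im[10:220,95:455][:, :],None,fx=2.2,fy=2.2,interpolation=cv2.INTER_CUBIC))
cv2.imwrite('pics/w6d.png',cv2.resize(im[50:190,270:410],None,fx=4.2,fy=4.2,interpolation=cv2.INTER_CUBIC))
d=ray(m,(169,114),.067);mk=ray(m,(219,117.5),.06);print('dial',d,'mark',mk,np.linalg.norm((d-mk)[:2]))
print('cap',ray(m,(340,127),.14))
E
```

```text
dial [ 0.5680869  -0.12741055  0.067     ] mark [ 0.56886329 -0.08576879  0.06      ] 0.04164900354033762
cap [0.57100686 0.01821141 0.14      ]
```

View pics/w6d.png

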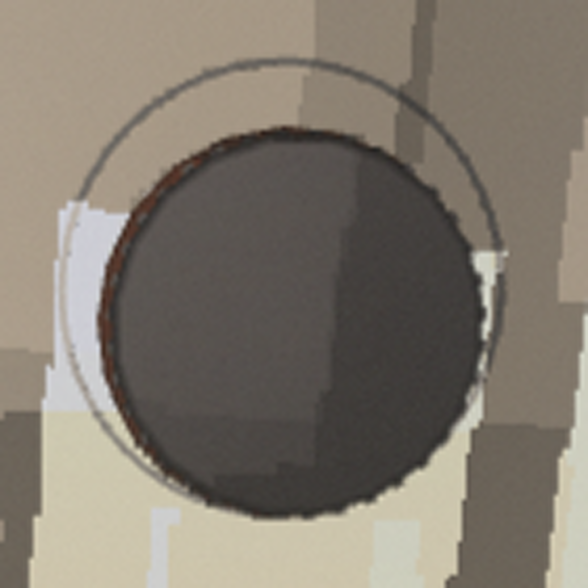

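```bash
python3 - <<'E'
from h import *
import pickle
m,s=pickle.load(open('pics/w6.pkl','rb'))
f=lambda x,y:(270+(x+.5)/4.2-.5,50+(y+.5)/4.2-.5)
def fit(pts,z):
    W=np.array([ray(m,f(*p),z)[:2] for p in pts]);A=np.c_[2*W,np.ones(len(W))];x=np.linalg.lstsq(A,(W**2).sum(1),rcond=None)[0]
    return x[:2],np.sqrt(x[2]+x[0]**2+x[1]**2)
r,R1=fit([(290,60),(64,290),(503,290),(80,200),(130,440),(190,495),(400,92),(470,180),(500,240)],.07)
c,R2=fit([(112,320),(480,320),(300,134),(295,517),(160,450),(430,455),(445,195),(150,205)],.14)
print('ring',r,R1,'cap',c,R2,'diff',c-r)
M=Rm(s['orientation']);print(M.round(3), m['position'])
E
```

```text
ring [0.5655102  0.01931038] 0.04498495799047967 cap [0.57154177 0.01856297] 0.02962012667421607 diff [ 0.00603156 -0.00074741]
[[ 0.998 -0.046 -0.049]
 [ 0.049 -0.009  0.999]
 [-0.046 -0.999 -0.007]] [0.56900341 0.00447265 0.37016831]
```

carry_out --motion '[-0.004,0,0.011,0,2.8,-2.6,-0.1,0,0.03,0,0,0,0,-0.1,0,0.035,0,0,0,0,-0.1,0,0.03,0,0,0,0,-0.1,0,0.005,0,0,0,0,-0.1]'

```text
t: 7.65
tool_pos: [0.6368, 0.0172, 0.1176]
orientation: [-1.579, 0.011, -0.019]
force: [-1.5, -0.0, 0.2]
opening: 0.0421
```

```bash
python3 look.py w7
```

```text
t 7.65 pos [0.6368 0.0172 0.1176] x-yaw -1.08 ydown [ 0.005 -0.008 -1.   ] open 0.04209511833128443 F [-1.5 -0.   0.2]
```

carry_out --motion '[0,0.012,0.002,0,0,0,-0.1,-0.01,0,0,0,-1,0,-0.1,-0.01,0,0,0,0,0,-0.1,-0.004,0,0,0,0,0,-0.1,-0.003,0,0,0,0,0,-0.1]'

```text
t: 8.2
tool_pos: [0.6122, 0.0193, 0.1118]
orientation: [-1.58, -0.01, -0.012]
force: [-0.8, 0.2, 0.5]
opening: 0.0419
```

```bash
python3 look.py w8
```

```text
t 8.2 pos [0.6122 0.0193 0.1118] x-yaw -0.08 ydown [ 0.014 -0.009 -1.   ] open 0.04193178413227907 F [-0.8  0.2  0.5]
```

View pics/w8.png

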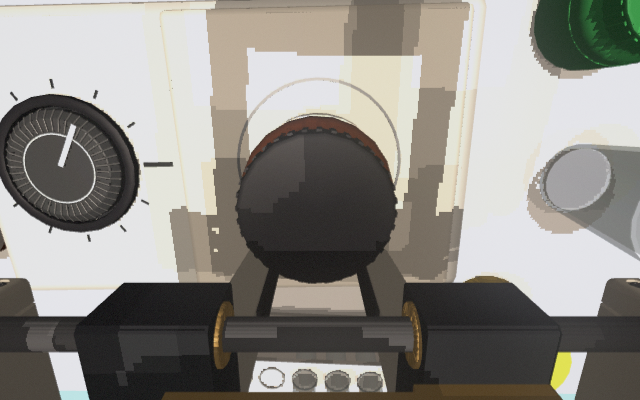

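carry_out --motion '[-0.002,0.006,0,0,0,0,-0.1,-0.003,0,0,0,0,0,-0.1,-0.003,0,0,0,0,0,-0.1,-0.003,0,0,0,0,0,-0.1,-0.002,0,0,0,0,0,-0.1]'

```text
t: 8.75
tool_pos: [0.6002, 0.0191, 0.1072]
orientation: [-1.58, -0.013, -0.016]
force: [1.5, 0.4, -0.9]
opening: 0.0421
```

```bash
python3 look.py w9
```

```text
t 8.75 pos [0.6002 0.0191 0.1072] x-yaw -0.07 ydown [ 0.019 -0.009 -1.   ] open 0.04206693862219526 F [ 1.5  0.4 -0.9]
```

View pics/w9.png

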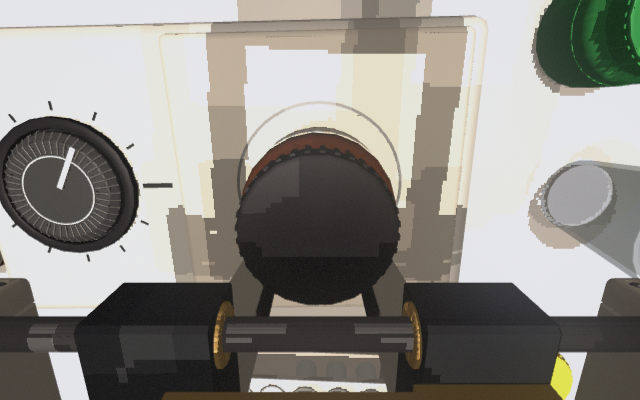

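```bash
python3 - <<'E'
from h import *
import pickle
m,s=pickle.load(open('pics/w9.pkl','rb'))
for p in [(319,102),(319,128),(319,132),(238,180),(400,180)]: print(p,ray(m,p,.07).round(4))
print('expected ring edge',proj(m,(.5655-.045,.0193,.07)),'jar edge',proj(m,(.5655-.034,.0193,.07)))
E
```

```text
(319, 102) [0.5208 0.0191 0.07  ]
(319, 128) [0.534  0.0191 0.07  ]
(319, 132) [0.5361 0.0191 0.07  ]
(238, 180) [ 0.5625 -0.0262  0.07  ]
(400, 180) [0.5623 0.0643 0.07  ]
expected ring edge [319.41799364 101.47332788] jar edge [319.3895177  123.15455697]
```

carry_out --motion '[-0.002,0,0,0,0,0,-0.1,0,0,0,0,0,0,-0.1,0.01,0,0,0,0,0,-0.1,0.015,0,0,0,0,0,-0.1,0.01,-0.02,0,0,0,0,-0.1]'

```text
t: 9.3
tool_pos: [0.6307, 0.0195, 0.124]
orientation: [-1.58, -0.007, -0.009]
force: [-0.7, 0.0, 0.7]
opening: 0.0423
```

carry_out --motion '[0,-0.04,0,0,0,0,-1,0,-0.04,0,0,0,0,-1,0,-0.04,0,0,0,0,-1,0,0,-0.045,0,0,0,-1,0,0,-0.045,0,0,0,-1]'

```text
t: 9.8
tool_pos: [0.6334, -0.0659, 0.2507]
orientation: [-1.578, -0.014, -0.003]
force: [0.6, -0.3, -0.4]
opening: 0.0064
```

```bash
python3 both.py 10
```

```text
t 9.8 pos [ 0.6334 -0.0659  0.2507] x-yaw 0.39 ydown [ 0.011 -0.008 -1.   ] open 0.006404222873352843 F [ 0.6 -0.3 -0.4]
```

View pics/w10.png

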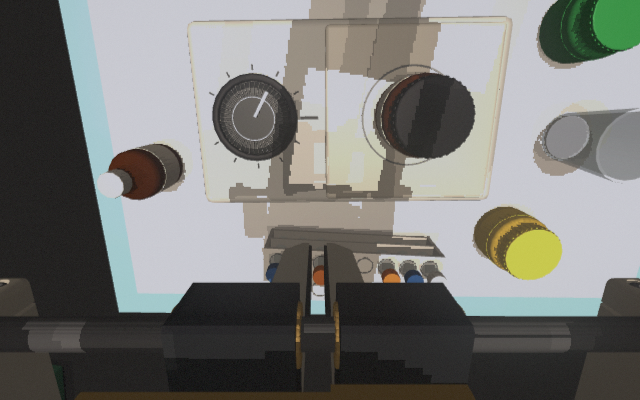

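View pics/s10.png

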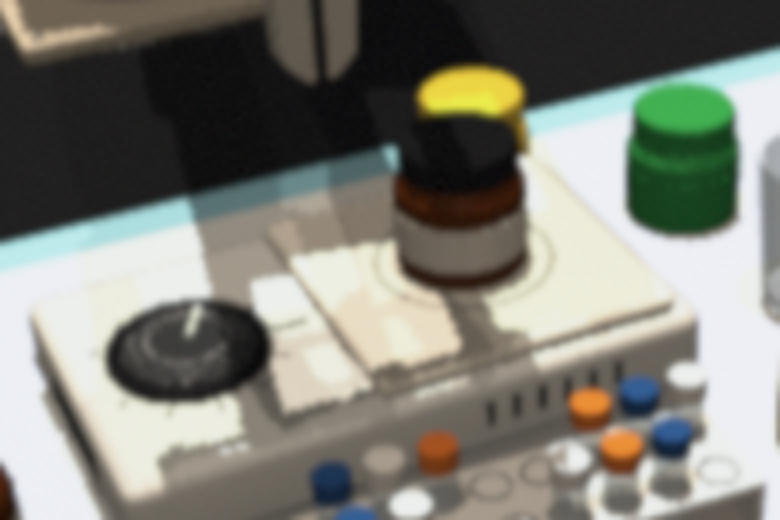

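The jar is upright and centred in the ring in both views: in the scene crop the ring spans 373–555 and the jar base 397–525. Next is the dial.

```bash
python3 - <<'E'
from h import *
import pickle
m,s=pickle.load(open('pics/w10.pkl','rb'))
im=cv2.imread('pics/w10.png')
c=cv2.resize(im[60:175,200:325],None,fx=4.8,fy=4.8,interpolation=cv2.INTER_CUBIC);cv2.imwrite('pics/w10c.png',c)
C=ray(m,(254.5,116.5),.066);print('dial',C)
M=Rm(s['orientation'])
# ring fit check
for a,b,z in [((363,118),(440,118),.07)]: print(ray(m,a,z))
E
```

```text
dial [ 0.56721704 -0.12844017  0.066     ]
[ 0.56760917 -0.02522325  0.07      ]
```

View pics/w10c.png

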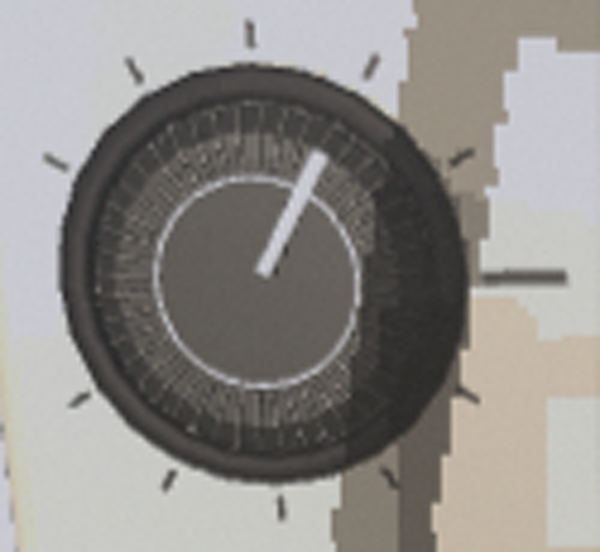

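The crop shows the pointer on the second mark before the long mark, so two clicks (60°) clockwise are needed. I'm moving above the contact start point, with the fingertips 18 mm off the axis.

carry_out --motion '[-0.028,0,-0.039,0,0,0,-1,-0.028,0,-0.039,0,0,0,-1,0,0.02,0,0,8.5,0,-1,0,0.02,0,0,8.5,0,-1,0,0.02,0,0,8.5,0,-1]'

```text
t: 10.45
tool_pos: [0.5791, -0.1455, 0.1898]
orientation: [-1.545, 0.34, -0.361]
force: [0.4, -0.7, -0.5]
opening: 0.0003
```

carry_out --motion '[0,0.02,0,0,8.5,0,-1,0,0,0,0,8.5,0,-1,0,0,0,0,8.5,0,-1,0,0,0,0,6,0,-1,0,0,0,0,0,0,-1]'

```text
t: 10.95
tool_pos: [0.5772, -0.1387, 0.1608]
orientation: [-1.424, 0.784, -0.784]
force: [0.9, 0.7, 0.2]
opening: 0.0001
```

```bash
cat > nav.py <<'E'
from look import *
C=np.array([.5675,-.128])
def rep():
    s=robot.read_state();M=Rm(s['orientation']);p=np.array(s['tool_pos']);v=p[:2]-C
    th=np.degrees(np.arctan2(v[1],v[0]));print('t',round(s['t'],2),'r',np.linalg.norm(v).round(4),'th',th.round(1),'yaw',np.degrees(np.arctan2(M[1,0],M[0,0])).round(1),'tip z',(p+.019*M[:,1])[2].round(4),'tip',(p+.019*M[:,1])[:2].round(4),'F',np.round(s['force'],1),'open',round(s['opening'],4))
    print('y-tilt along tool x0,z0', (M[:,1]@np.array([M[0,0],M[1,0],0])).round(3),(M[:,1]@np.array([M[0,2],M[1,2],0])).round(3))
    return s,M
def goto(th,r,z,M=None):
    s,M=rep();t=np.radians(th);T=np.array([*(C+r*np.array([np.cos(t),np.sin(t)])),z]); p=np.array(s['tool_pos'])+.019*M[:,1]
    print('tip shift in tool',(M.T@(T-p)).round(4))
if __name__=='__main__': goto(float(sys.argv[1]),.018,float(sys.argv[2]))
E
python3 nav.py -60 .075; python3 look.py w11
```

```text
t 10.95 r 0.0144 th -47.9 yaw -57.7 tip z 0.1418 tip [ 0.5772 -0.1387] F [0.9 0.7 0.2] open 0.0001
y-tilt along tool x0,z0 -0.0 0.001
tip shift in tool [ 0.0038  0.0668 -0.0032]
t 10.95 pos [ 0.5772 -0.1387  0.1608] x-yaw -57.67 ydown [ 0.001  0.001 -1.   ] open 0.0001157138535475982 F [0.9 0.7 0.2]
```

View pics/w11.png

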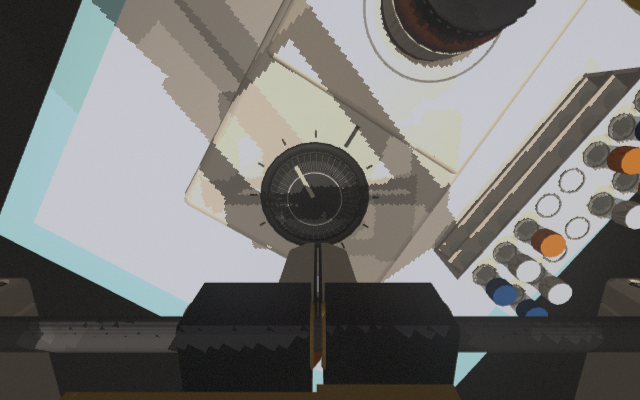

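carry_out --motion '[0.002,0.03,-0.002,0,2,0,-1,0.002,0.025,-0.001,0,0,0,-1,0,0.01,0,0,0,0,-1,0,0,0,0,0,0,-1,0,0,0,0,0,0,-1]'

```text
t: 11.5
tool_pos: [0.5788, -0.1414, 0.0955]
orientation: [-1.418, 0.795, -0.798]
force: [-0.2, 0.2, 0.2]
opening: 0.0009
```

```bash
python3 nav.py -60 .0675; python3 look.py w12
```

```text
t 11.5 r 0.0175 th -49.8 yaw -58.6 tip z 0.0765 tip [ 0.5788 -0.1414] F [-0.2  0.2  0.2] open 0.0009
y-tilt along tool x0,z0 0.0 0.003
tip shift in tool [ 0.0007  0.009  -0.0032]
t 11.5 pos [ 0.5788 -0.1414  0.0955] x-yaw -58.6 ydown [ 0.003  0.001 -1.   ] open 0.0009448708951732842 F [-0.2  0.2  0.2]
```

View pics/w12.png

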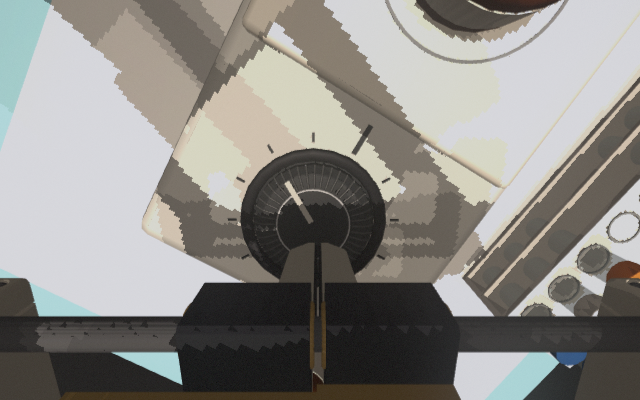

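carry_out --motion '[0,0.003,-0.003,0,0,0,-1,0,0.003,0,0,0,0,-1,0,0.001,0,0,0,0,-1,0,0.001,0,0,0,0,-1,0,0,0,0,0,0,-1]'

```text
t: 12.05
tool_pos: [0.5784, -0.1438, 0.091]
orientation: [-1.417, 0.789, -0.802]
force: [1.4, 0.2, -0.4]
opening: 0.0005
```

```bash
python3 nav.py -60 .0675
```

```text
t 12.05 r 0.0192 th -55.4 yaw -58.5 tip z 0.072 tip [ 0.5786 -0.1438] F [ 1.4  0.2 -0.4] open 0.0005
y-tilt along tool x0,z0 0.005 0.007
tip shift in tool [-0.0013  0.0045 -0.0017]
```

carry_out --motion '[-0.001,0.002,-0.001,0,0,0,-1,0,0.002,0,0,0,0,-1,0,0.001,0,0,0,0,-1,0,0.001,0,0,0,0,-1,0,0.001,0,0,0,0,-1]'

```text
t: 12.55
tool_pos: [0.5776, -0.1436, 0.0861]
orientation: [-1.417, 0.788, -0.803]
force: [-4.4, 1.9, 13.1]
opening: 0.0002
```

```bash
python3 nav.py -60 .0675
```

```text
t 12.55 r 0.0185 th -57.1 yaw -58.5 tip z 0.0671 tip [ 0.5778 -0.1436] F [-4.4  1.9 13.1] open 0.0002
y-tilt along tool x0,z0 0.006 0.007
tip shift in tool [-0.0007 -0.0004 -0.0011]
```

carry_out --motion '[0,-0.0005,-0.002,0,6,0,-1,0,0,-0.002,0,6,0,-1,0,0,-0.002,0,6,0,-1,0,0,-0.002,0,6,0,-1,0,0,-0.002,0,6,0,-1]'

```text
t: 13.05
tool_pos: [0.5706, -0.1469, 0.0886]
orientation: [-1.203, 1.191, -1.212]
force: [-0.8, -0.0, 0.6]
opening: 0.0005
```

```bash
python3 nav.py -90 .0675; python3 look.py w13
```

```text
t 13.05 r 0.0191 th -80.6 yaw -89.5 tip z 0.0696 tip [ 0.5709 -0.1469] F [-0.8 -0.   0.6] open 0.0005
y-tilt along tool x0,z0 0.002 0.015
tip shift in tool [-0.0009  0.0021 -0.0034]
t 13.05 pos [ 0.5706 -0.1469  0.0886] x-yaw -89.53 ydown [ 0.015 -0.002 -1.   ] open 0.00045231282113467926 F [-0.8 -0.   0.6]
```

View pics/w13.png

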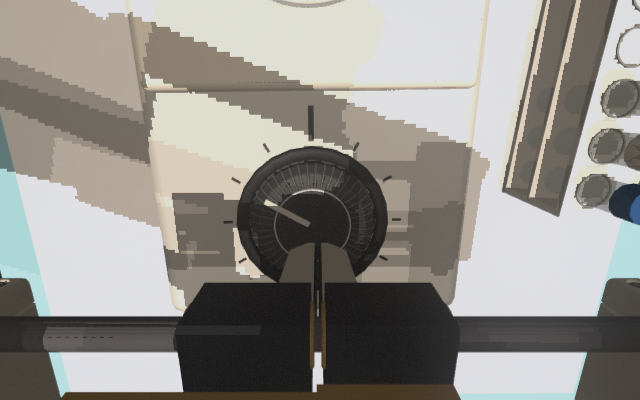

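The press relaxed during that sweep and the dial didn't turn: the pointer at (268,205) is still two clicks short. I'll press again and keep a slight downward bias while sweeping.

carry_out --motion '[-0.001,0.001,0,-0.9,0,0,-1,0,0.002,0,0,0,0,-1,0,0.001,0,0,0,0,-1,0,0.0005,-0.002,0,6,0,-1,0,0.0005,-0.002,0,6,0,-1]'

```text
t: 13.6
tool_pos: [0.5688, -0.1464, 0.0866]
orientation: [-1.109, 1.352, -1.359]
force: [0.8, 0.3, 4.8]
opening: 0.0003
```

```bash
python3 nav.py -92 .0672
```

```text
t 13.6 r 0.0184 th -85.9 yaw -101.5 tip z 0.0676 tip [ 0.5688 -0.1464] F [0.8 0.3 4.8] open 0.0003
y-tilt along tool x0,z0 0.003 0.003
tip shift in tool [-0.      0.0004 -0.002 ]
```

carry_out --motion '[0.0005,0.0007,-0.003,0,3,0,-1,0.0005,0.0007,-0.003,0,3,0,-1,0.0003,0.0007,-0.003,0,4,0,-1,0,0.0007,-0.003,0,5,0,-1,0,0.0007,-0.003,0,5,0,-1]'

```text
t: 14.1
tool_pos: [0.5597, -0.1441, 0.0868]
orientation: [-0.887, 1.589, -1.612]
force: [1.0, -2.4, 5.1]
opening: 0.0006
```

```bash
python3 nav.py -120 .0672; python3 look.py w14
```

```text
t 14.1 r 0.0179 th -115.8 yaw -121.6 tip z 0.0679 tip [ 0.56   -0.1443] F [ 1.  -2.4  5.1] open 0.0006
y-tilt along tool x0,z0 -0.001 0.015
tip shift in tool [ 0.0002  0.0006 -0.0016]
t 14.1 pos [ 0.5597 -0.1441  0.0868] x-yaw -121.61 ydown [ 0.013 -0.007 -1.   ] open 0.000562214817734506 F [ 1.  -2.4  5.1]
```

View pics/w14.png

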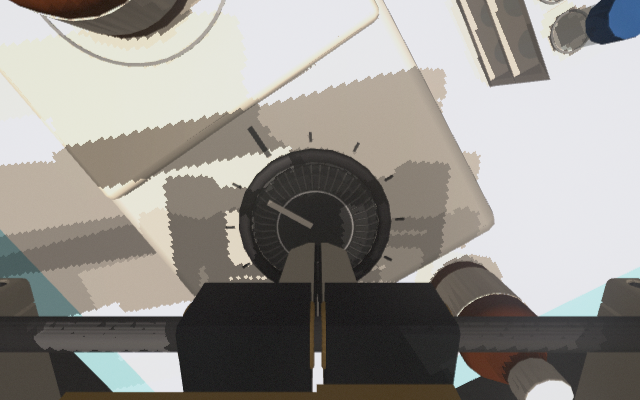

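The pointer is now about 31° short of the long mark (mark at (259,141), pointer tip at (268,204)). One click is done, so I'll sweep one more.

carry_out --motion '[0.0003,0.0007,-0.003,-0.8,4,0,-1,0.0003,0.0007,-0.003,0,5,0,-1,0.0002,0.0007,-0.003,0,5,0,-1,0,0.0007,-0.003,0,5,0,-1,0,0.0007,-0.002,0,5,0,-1]'

```text
t: 14.65
tool_pos: [0.5526, -0.137, 0.0864]
orientation: [-0.572, 1.872, -1.882]
force: [-0.4, -1.9, 5.4]
opening: 0.0004
```

```bash
python3 nav.py -148 .0672; python3 look.py w15
```

```text
t 14.65 r 0.0174 th -148.7 yaw -145.7 tip z 0.0674 tip [ 0.5528 -0.1371] F [-0.4 -1.9  5.4] open 0.0004
y-tilt along tool x0,z0 -0.006 0.007
tip shift in tool [0.0007 0.0002 0.0001]
t 14.65 pos [ 0.5526 -0.137   0.0864] x-yaw -145.67 ydown [ 0.009 -0.002 -1.   ] open 0.00039914932485872814 F [-0.4 -1.9  5.4]
```

View pics/w15.png

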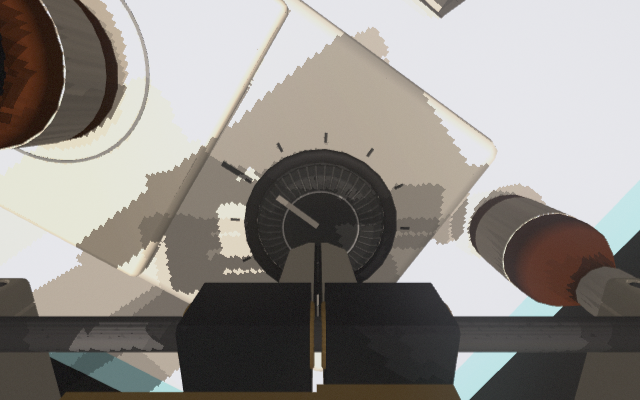

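The pointer (279,198) now lines up with the long mark (230,168). Lifting straight off so it settles into the click.

carry_out --motion '[0,-0.004,0,0,0,0,-1,0,-0.02,0,0,0,0,-1,0,-0.04,0,0,0,0,-1,0,-0.045,0,0,0,0,-1,0,-0.03,0,0,0,0,-1]'

```text
t: 15.2
tool_pos: [0.5467, -0.1341, 0.221]
orientation: [-0.597, 1.881, -1.868]
force: [0.5, -2.0, 0.9]
opening: 0.0002
```

carry_out --motion '[0.045,0,0,0,0,0,-1,0.045,0,0,0,0,0,-1,0.045,-0.01,0,0,0,0,-1,0,0,0,0,0,0,-1,0,0,0,0,0,0,-1]'

```text
t: 15.7
tool_pos: [0.4359, -0.214, 0.2373]
orientation: [-0.607, 1.863, -1.857]
force: [-0.0, 0.1, 0.5]
opening: 0.0005
```

```bash
python3 both.py 16
```

```text
t 15.7 pos [ 0.4359 -0.214   0.2373] x-yaw -143.88 ydown [-0.001  0.003 -1.   ] open 0.0005181711429398732 F [-0.   0.1  0.5]
```

View pics/s16.png

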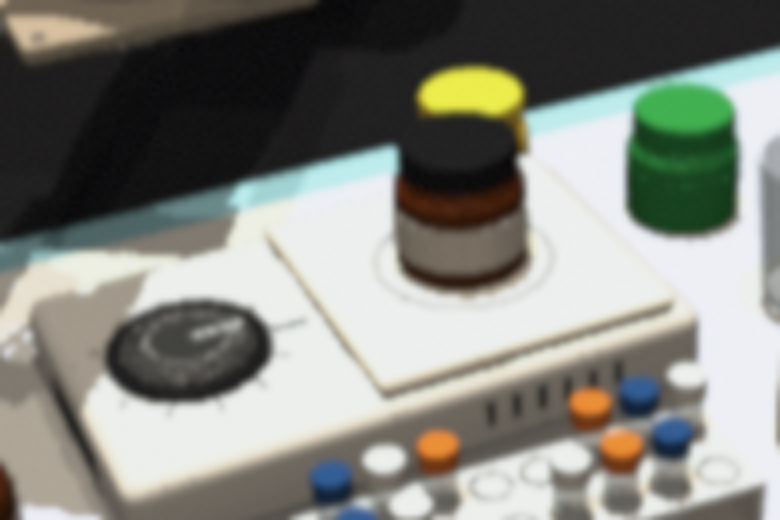

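View pics/t16.png

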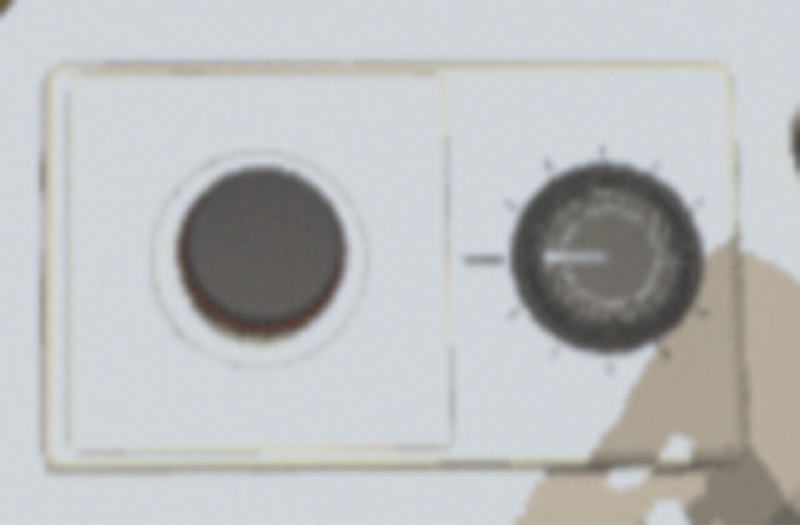

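View pics/w16.png

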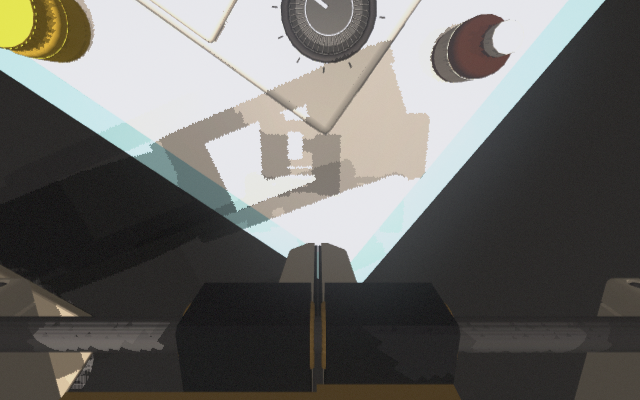

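The top crop shows the jar concentric in the ring and the pointer line (545–605,257) level with the long mark (465–503,260). One last check that the other labware is unmoved, then I'll hand in.

```bash
python3 - <<'E'
from h import *
a=cv2.imread('pics/top0.png');b=imaging.read_camera('top');cv2.imwrite('pics/top_end.png',b)
m={}
for n,(x0,x1,y0,y1) in dict(beaker=(210,255,178,220),rack=(298,400,110,160),bottle=(432,470,170,204),green=(220,262,234,272),y1=(242,282,128,170),y2=(270,310,270,308)).items():
    A=cv2.cvtColor(a[y0:y1,x0:x1],6).astype(np.float32);B=cv2.cvtColor(b[y0:y1,x0:x1],6).astype(np.float32)
    print(n,np.round(cv2.phaseCorrelate(A,B)[0],2),abs(A-B).mean().round(1))
print(robot.close_job())
E
```

```text
beaker [0.49 0.62] 6.8
rack [ 0.04 -0.04] 6.9
bottle [-0.04 -0.02] 5.3
green [ 0.48 -0.02] 6.2
y1 [0.04 0.4 ] 6.9
y2 [-0.1  -0.02] 7.2
the job is handed in; nothing more can be done
None
```

The jar stands inside the ring, the dial is clicked in on the long mark, and I handed the job in at about 16 s of the 61 s allowed.

- **Jar:** I pushed it low along the plate with the partly open fingertips. The first push left it about 6 mm off centre, towards the tube rack, so I pushed it back from the rack side. In the last top and scene pictures it is upright, with clear space to the ring all round.
- **Dial:** It started two clicks short of the long mark. My first sweep lost pressure and did not turn it. I pressed again to about 5 N, swept it round two clicks and lifted straight off. The last pictures show the white pointer line on the long mark. While finding the pressure I pressed the dial down to its stop at about 13 N for a moment.
- **Other labware:** Comparing the first and last top pictures, the rack and bottle shifted less than 0.1 pixel. The beaker and the look-alike jars shifted 0.1 to 0.8 pixel; the arm never touched them and I put this down to changed lighting, but did not check it further. The gripper was clear of everything at hand-in.
- **Disagreement:** The top and scene cameras differed by 2 to 8 mm on absolute positions. I relied on the wrist camera and on distances measured relative to the ring.

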